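Swing the gauge boom in and hold its slide at the red mark

ROBOT

A 6-joint arm with a two-finger parallel gripper is mounted at the origin on the work surface. World frame = base frame: x ahead of the robot, y to its left, z up, the work surface at z = 0. Lengths are in m, angles in degrees, forces in N, time in s.
With the tool pointing down it reaches from about 0.4 to 0.825 m from the base axis. Payload 7 kg.
Tool frame: the origin (TCP) lies where the fingers leave the gripper's body, on its centre line; the fingertips stand 66 mm ahead of it and the grasp point (between the pads) lies 47 mm ahead of it; z points along the fingers, y is the direction in which the jaws open and shut (so a half turn about z gives the same grasp; the last joint's range is limited). The gripper opens to 88 mm and grips with 3 to 60 N. Pads are 19 mm wide; open, the fingers measure 130 mm over their backs; the gripper's body (78 mm by 193 mm) begins 47 mm behind the grasp point.
Start: joints at [-59.41, 20.546, 0.682, 0, -70.136, -16.507], TCP at [0.164, -0.655, 0.292] pointing down, gripper open.
Joint ranges: [-176.03, 176.03], [-82.01, 121.73], [-58.28, 71.71], [-173.87, 95.51], [-174.79, -0.11], [-173.66, 173.66]. Speed limits (degrees/s): [136.94, 136.94, 172.46, 180, 180, 180].

INTERFACE

Orientations are given as [roll, pitch, yaw] about the fixed x, y, z axes, in that order (R = Rz(yaw) Ry(pitch) Rx(roll)).
In Python, from plant import get_obs, snapshot, close_job gives the robot as it stands.
- The arm moves only by the tool play_rows, never from a script. Its argument "series" is a list of rows, each a list of 5 numbers: the opening in per cent of the stroke, from 0 (shut) to 100 (fully open), then the shift along the tool's x, y, z in m, then the turn about the tool's z in degrees. In form: [[jaw, dx, dy, dz, spin], ...]. A call has 1 to 10 rows; each row is the pose to reach, as a shift and turn from the pose commanded when the call began, along the tool's axes at that moment; what a row does not reach only later rows make up. A row lasts 1/10 s, in which the tool goes at most 50 mm and 8.59 degrees, less where a joint would pass 70% of its speed; a pose out of reach is approached as far as the arm can. A call with a gripper value outside its range is refused whole. The fingers move at their own pace and stop on an object; the grip force is fixed at half the most. Time passes only in rows, so rows that repeat a pose let the fingers close. It gives the time, the measured TCP pose, the force and the opening at its end, in the units of the state.
- get_obs(): the state, without advancing time (a new reading comes with each control period).
- snapshot(name): name is "side" or "top" or "wrist"; returns a dict with "frame" (384x512x3 uint8, red, green, blue), "z_map" (384x512 float32, m along the optical axis (not along the pixel's ray), 0 where there is no reading), "mtx" (3x3 intrinsics, pixels), "camera_from_world" (4x4, takes a point from world to camera coordinates); the wrist camera has in their place "tool_from_camera" (4x4, takes a point from camera to tool coordinates, whose origin is the TCP and whose axes are the flange's). Camera axes: x right, y up, looking along -z (the intrinsics and any distortion apply to the point x, -y, -z); pixel columns grow to the right and rows downward; lengths in m; the calibration is good to about 2 mm. A picture is of the moment at which its call begins: read the wrist's pose just before it.
- close_job(): hands the job in, once; it reports no verdict.
The state is a dict: "clock": time; "joint_pos": joint angles; "qvel": joint speeds; "tau": joint torques, N m; "tool_pos": TCP position; "orientation": TCP orientation; "force": force on the tool from outside, world axes, zero at the start; "moment": the same for the moment, N m; "opening": finger opening in m.
Only numpy, scipy, OpenCV 4.12 (cv2) and the standard library are available. Lean on these libraries where they do the work, as an engineer would, in place of code of your own. Each camera call takes 0.05 s, during which the arm holds its last target.

TASK

Swing the gauge boom in over the work plate until it meets its end stop, with its slide still pushed in; then squeeze the red lock button on the grip and draw the slide out until the yellow pointer lines up with the red rider on the scale. Finish while still holding the grip steady there, because a spring pulls the slide back in, and leave the other things on the bench alone.

Things in the scene. Friction and masses are not known exactly. Their poses are not given: they have to be found in the camera images.
- boom (a joint): Hinge of the aluminium boom (tube 40 mm wide, 26 high, top 123 above the bench) about its vertical pivot. 0 = in against the blue end stop, boom along the middle of the bright work plate; grows anticlockwise seen from above as it swings away from the robot (limit 1.1 rad). Friction (about 0.25 N m) keeps it where it is left.
- slide (a joint): Extension of the slide out of the boom, m: 0 = fully in, limit 0.13. Locked at 0 until the button is pressed; once out, the button stays in until the slide is home again. A spring pulls it in with 2 to 4 N, so it runs back if let go. Grip, pointer and a yellow gauge finger (hangs 47 mm beyond the grip centre, down to 41 mm above the bench) move with it.
- button (a joint): Travel of the red lock button, m: 0 = out (locked), 0.008 = pressed home. Needs more than 5 mm to free the lock; about 6 N presses it fully. It is pressed horizontally, squarely across the boom, towards the grip block.
- rider (a joint): Where the red rider stands on the boom's scale, m (0.05 to 0.10): the pointer lines up with it when joint slide has the same value. The rider stays put.
- pivot (a point): Point on the boom's vertical hinge axis, 150 mm above the bench (the steel stud on top ends at 137 mm).
- grip_centre (a point): Centre of the grip's graspable part, 150 mm above the bench, on the boom's centre line, 190 mm from the pivot axis with the slide in. x axis along the boom outwards (the way the slide is drawn), y across it towards the red button, z up. Pinch button and opposite rubber pad between two fingers from above: 36 mm across, 28 mm when squeezed.
- grip: The grip as a solid (origin on the pivot axis at bench height when the slide is in; grasp at point grip_centre). Black block 36 mm along the boom, from the slide bar's top (117 mm above the bench) to 177 mm. Pad face 14 mm from its centre on the -y side; button (26 mm long, 134 to 170 mm above the bench) face 22 mm out on the +y side, 14 mm when pressed.
- pointer (a point): Top centre of the slide's yellow pointer, on the boom's centre line, 136 mm above the bench and 152 mm behind the grip centre (6 mm thick along the boom).
- mark (a point): Top centre of the red rider's line on the boom's centre line, 136 mm above the bench (rider 6 mm thick along the boom, to the side of the slot). x axis along the boom outwards. The pointer must come level with it along x.
- hammer: Bystander: hammer lying on the bench; origin under its middle.
- can: Bystander: green can, 56 mm wide, 130 mm tall, standing; origin under its centre.
- weight: Bystander: brass weight, 60 mm wide, 70 mm tall, standing; origin under its centre.
- wrench: Bystander: wrench lying on the bench; origin under its middle.

How it is judged (in metres and radians):
On the way, in this order (a step that is already met when the one before it is completed fails the run):
1. the boom is swung in to its end stop with the slide still in (value of joint boom below 0.06 rad and value of joint slide below 0.025 m), for 0.2 s.
2. the lock is released and the slide is being drawn out, boom still in (value of joint slide above 0.035 m and value of joint button above 0.003 m and value of joint boom below 0.08 rad), for 0.1 s.
At the end, for the whole second after the job is handed in: The boom is within 0.08 rad of its end stop, the pointer is within 5 mm of the red rider along the scale and still (under 10 mm/s), and the gripper's fingers are still holding the grip (contact over 1 N) (value of joint boom below 0.08 rad and x of pointer in the frame of mark between -0.005 and 0.005 m and velocity of joint slide between -0.01 and 0.01 m/s and contact force between the fingers and grip above 1 N); the arm keeps its last pose, push and grip.
It fails at once if the hammer was moved more than 30 mm (distance of hammer from where it was at the start of the episode above 0.03 m).
It fails at once if the can was moved more than 30 mm (distance of can from where it was at the start of the episode above 0.03 m).
It fails at once if the weight was moved more than 30 mm (distance of weight from where it was at the start of the episode above 0.03 m).
It fails at once if the wrench was moved more than 30 mm (distance of wrench from where it was at the start of the episode above 0.03 m).
It also fails if it takes over 40 s, if anything falls off the work surface, if the arm or the gripper's body presses on something with over 40 N, if the wrist force passes 120 N, or if a joint passes its speed limit or range.

## Working session

There is one attempt and no reset: what is moved stays moved. The work goes in short steps, Python scripts to look and compute and a tool call to move; the robot and the scene stay as the last step left them, time stands still between calls to the robot, and variables do not carry over. Pictures are saved under pics/ and viewed, and the job is handed in when it is done.

Besides the shell and the picture viewer there is one more tool, called after ">>>" as a command line: name --pt "numbers of a row" for each row, then --argument value for the rest. play_rows: Moves the arm, as the interface text tells. Its arguments: {"type":"object","properties":{"series":{"type":"array"}},"required":["series"]}

```bash
mkdir -p pics; ls
python3 - <<'E'
from plant import *
import cv2,pickle
o=get_obs();print(o)
d={}
for n in("side","top"):
    s=snapshot(n);d[n]=s
    cv2.imwrite(f"pics/{n}0.png",s["frame"][:,:,::-1]);print(n,s["mtx"],s["camera_from_world"],[k for k in s])
pickle.dump(d,open("s0.pkl","wb"))
E
```

```text
pics
{'clock': 0.0, 'joint_pos': array([-5.94084014e+01,  2.05890763e+01,  6.32398236e-01, -2.17223334e-02,
       -7.01355765e+01, -1.65084627e+01]), 'qvel': array([-0.02911019, -0.03506197,  0.00585789, -0.0869787 , -0.00394805,
        0.04007309]), 'tau': array([-8.65404490e-04, -5.82717061e+01,  2.93041921e+01,  6.99676797e+00,
        6.67884975e-03, -1.17167656e-04]), 'tool_pos': array([ 0.16415454, -0.65432423,  0.29123374]), 'orientation': array([ 1.79905745e+02, -6.63888093e-03, -1.65924256e+02]), 'force': array([ 0.10365395, -0.51052468, -0.04508664]), 'moment': array([0.00866063, 0.02069841, 0.03983834]), 'opening': 0.08772191406534124}
side [[424.03113296   0.         253.42706549]
 [  0.         424.03113296 191.4789233 ]
 [  0.           0.           1.        ]] [[ 0.44860145  0.89373038  0.00165818 -0.26237663]
 [-0.58307534  0.2912633   0.75841205  0.24019231]
 [ 0.67733292 -0.34119159  0.65177329 -1.60293339]
 [ 0.          0.          0.          1.        ]] ['frame', 'z_map', 'mtx', 'camera_from_world']
top [[391.12680614   0.         257.07376217]
 [  0.         391.12680614 190.8823253 ]
 [  0.           0.           1.        ]] [[-0.02832063 -0.99939616  0.020131   -0.00414336]
 [ 0.99454773 -0.02614978  0.10095045 -0.56333013]
 [-0.10036307  0.02288022  0.99468776 -1.21874866]
 [ 0.          0.          0.          1.        ]] ['frame', 'z_map', 'mtx', 'camera_from_world']
```

View pics/side0.png

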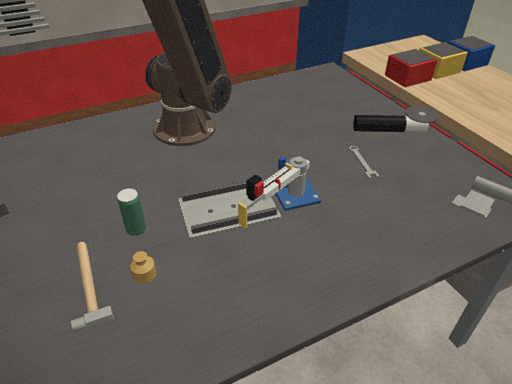

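View pics/top0.png

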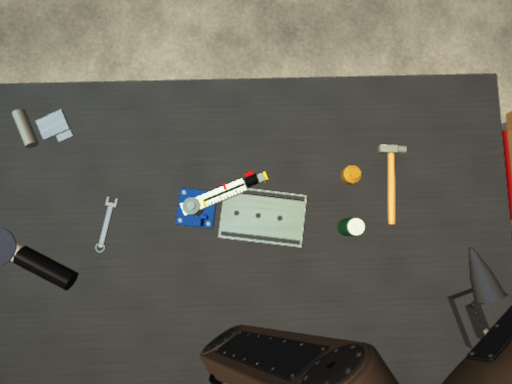

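Top: the pivot stud is near (192,206), the boom points right and up to the grip at (250,178), and the work plate spans (220-307, 190-246). The can is at (352,227), the weight at (350,174), and the hammer at x≈391.

```bash
cat > h.py <<'E'
import numpy as np,cv2,pickle
def ray(s,u,v,z,T=None):
    K=s["mtx"];M=np.linalg.inv(s["camera_from_world"]) if T is None else T
    p=np.array([(u-K[0,2])/K[0,0],-(v-K[1,2])/K[1,1],-1.])
    o=M[:3,3];d=M[:3,:3]@p
    return o+d*(z-o[2])/d[2]
def proj(s,P,T=None):
    c=(s["camera_from_world"] if T is None else T)@np.append(P,1);K=s["mtx"]
    return K[0,0]*c[0]/-c[2]+K[0,2],K[1,1]*c[1]/c[2]+K[1,2]
E
python3 - <<'E'
from h import *
d=pickle.load(open("s0.pkl","rb"))
for n,(x,y,w,h) in dict(top=(170,150,150,110),side=(170,140,160,100)).items():
    c=d[n]["frame"][y:y+h,x:x+w,::-1]
    cv2.imwrite(f"pics/{n}0c.png",cv2.resize(c,None,fx=5,fy=5,interpolation=cv2.INTER_CUBIC))
s=d["top"];hsv=cv2.cvtColor(s["frame"],cv2.COLOR_RGB2HSV)
H,S,V=[hsv[...,i].astype(int) for i in range(3)]
roi=np.zeros(H.shape,bool);roi[150:260,165:320]=1
def show(name,m,z):
    m=(m).astype(np.uint8);n,l,st,ce=cv2.connectedComponentsWithStats(m)
    for i in range(1,n):
        if st[i,4]>3: print(name,st[i],ce[i].round(1),ray(s,*ce[i],z).round(4))
show("red",roi&((H<8)|(H>172))&(S>150)&(V>80),.136)
show("yel",roi&(H>18)&(H<35)&(S>130)&(V>90),.136)
show("blue",roi&(H>95)&(H<125)&(S>130),.02)
for n,u,v,z in[("can",356,227,.13),("weight",350,174,.06),("hamhead",392,148,.02)]:print(n,ray(s,u,v,z))
E
```

```text
red [244 171  10   7  45] [248.4 173.7] [0.6034 0.0068 0.136 ]
red [222 183   4   6  10] [223.4 185.1] [0.5717 0.0805 0.136 ]
yel [263 171   6  12  34] [265.5 176.2] [ 0.5947 -0.043   0.136 ]
yel [202 200   4   6  12] [203.6 202.2] [0.5234 0.1388 0.136 ]
blue [179 188  28  15 184] [189.5 193.4] [0.5615 0.1967 0.02  ]
blue [176 204  40  25 519] [197.  217.7] [0.4833 0.1736 0.02  ]
can [ 0.43937605 -0.30260475  0.13      ]
weight [ 0.6053805 -0.3117767  0.06     ]
hamhead [ 0.69316722 -0.46488719  0.02      ]
```

View pics/top0c.png

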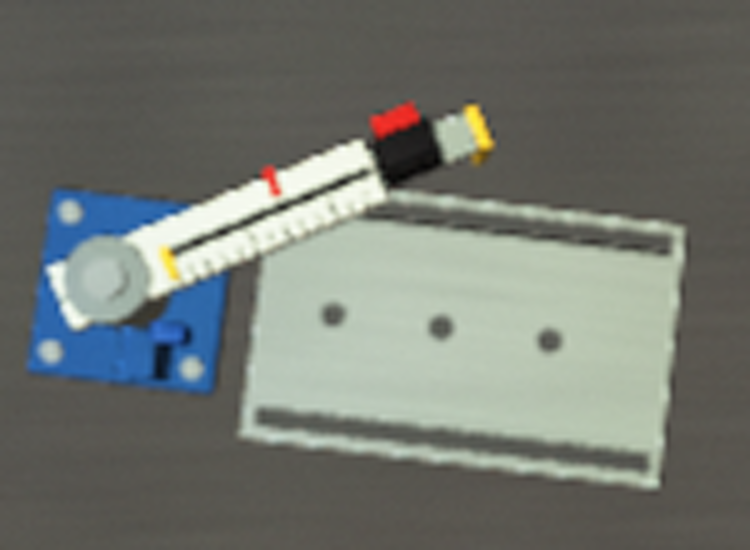

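View pics/side0c.png

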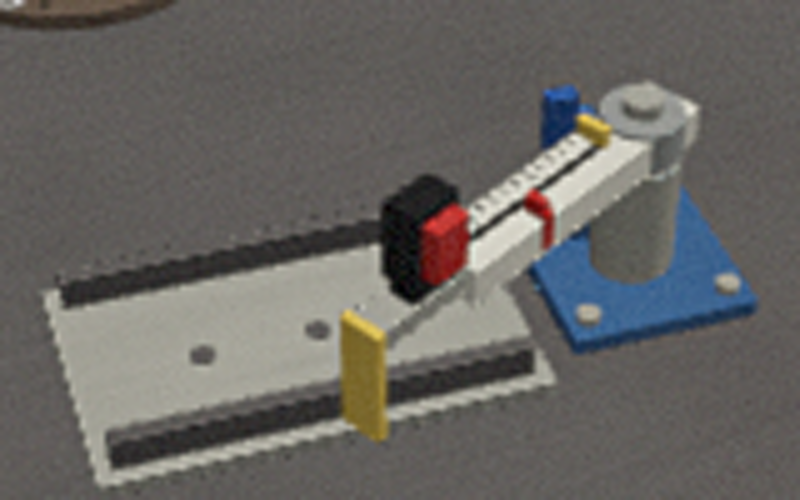

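Run:
```python
from h import *
s=pickle.load(open("s0.pkl","rb"))["top"]
def c(x,y,z): return ray(s,170+x/5-.4,150+y/5-.4,z)
piv=c(105,281,.137);print("piv",piv)
h=[c(*p,.008) for p in((332,314),(441,326),(549,340))];print(h)
a=np.arctan2(*(h[2]-h[0])[[1,0]]);print("plate dir",np.degrees(a))
n=np.array([-np.sin(a),np.cos(a)]);print("offset pivot from hole line",(piv-h[1])[:2]@n)
s1,s2=c(178,252,.123),c(370,172,.123);b=np.arctan2(*(s2-s1)[[1,0]]);print("slot dir",np.degrees(b))
g=c(408,148,.177);print("grip",g,np.linalg.norm((g-piv)[:2]),np.degrees(np.arctan2(*(g-piv)[[1,0]])))
p=c(170,263,.136);m=c(271,181,.136)
u=np.array([np.cos(b),np.sin(b)]);print("ptr",(p-piv)[:2]@u,"mark",(m-piv)[:2]@u)
for an in(b,a):
  print("gripc",piv[:2]+.19*np.array([np.cos(an),np.sin(an)]))
```

```text
piv [0.51381052 0.17622019 0.137     ]
[array([0.49724274, 0.04982993, 0.008     ]), array([ 0.48759288, -0.02014332,  0.008     ]), array([ 0.47666478, -0.08949765,  0.008     ])]
plate dir -98.40155061263783
offset pivot from hole line -0.0027543469907114547
slot dir -68.70556267441445
grip [ 5.81505939e-01 -5.13855669e-04  1.77000000e-01] 0.18925536728469472 -69.0413856433062
ptr 0.03837445788939825 mark 0.11047020862741622
gripc [ 0.58281107 -0.00080784]
gripc [ 0.48604966 -0.0117408 ]
```

```bash
cat >> h.py <<'E'
def shift(o,P,yaw):
    from scipy.spatial.transform import Rotation as R
    r=R.from_euler('xyz',o["orientation"],degrees=True)
    d=r.inv().apply(np.array(P)-o["tool_pos"])
    sp=-((yaw-o["orientation"][2]+180)%360-180)
    return d.round(4),round(sp,2)
E
python3 - <<'E'
from h import *
from plant import *
print(shift(get_obs(),[.5828,-.0008,.29],-68.7))
E
```

```text
(array([-0.565 ,  0.5321,  0.002 ]), np.float64(-97.22))
```

>>> play_rows --pt "100 -0.565 0.532 0 -97" --pt "100 -0.565 0.532 0 -97" --pt "100 -0.565 0.532 0 -97" --pt "100 -0.565 0.532 0 -97" --pt "100 -0.565 0.532 0 -97" --pt "100 -0.565 0.532 0 -97" --pt "100 -0.565 0.532 0 -97" --pt "100 -0.565 0.532 0 -97" --pt "100 -0.565 0.532 0 -97" --pt "100 -0.565 0.532 0 -97"

```text
clock: 1.1
tool_pos: [0.4344, -0.2317, 0.2923]
orientation: [-180.0, -0.0, -79.6]
force: [0.6, -0.5, -0.9]
opening: 0.0878
```

Run:
```python
from h import *
from plant import *
print(shift(get_obs(),[.5828,-.0008,.29],-68.7))
```

```text
(array([-0.2004, -0.1876,  0.0023]), np.float64(-10.91))
```

>>> play_rows --pt "100 -0.2 -0.188 0 -11" --pt "100 -0.2 -0.188 0 -11" --pt "100 -0.2 -0.188 0 -11" --pt "100 -0.2 -0.188 0 -11" --pt "100 -0.2 -0.188 0 -11" --pt "100 -0.2 -0.188 0 -11" --pt "100 -0.2 -0.188 0 -11" --pt "100 -0.2 -0.188 0 -11" --pt "100 -0.2 -0.188 0 -11"

```text
clock: 2.0
tool_pos: [0.5836, -0.0047, 0.292]
orientation: [180.0, 0.0, -69.0]
force: [-0.9, -0.7, -0.2]
opening: 0.0878
```

Run:
```python
from h import *
from plant import *
o=get_obs();print(shift(o,[.5828,-.0008,.29],-68.7),o["joint_pos"],o["tool_pos"])
s=snapshot("wrist");pickle.dump((o,s),open("w1.pkl","wb"));print(s["tool_from_camera"],s["mtx"])
cv2.imwrite("pics/w1.png",s["frame"][:,:,::-1])
```

```text
(array([-0.004 , -0.0006,  0.002 ]), np.float64(-0.31)) [ 1.87184005e+01  1.20318311e+01 -1.11866490e+01 -5.70424427e-03
 -6.68217938e+01  2.27314408e+00] [ 0.58361823 -0.00472839  0.29195665]
[[-1.49083808e-03  9.65752943e-01  2.59459112e-01  6.92849531e-02]
 [ 9.99998820e-01  1.34384305e-03  7.43916621e-04 -1.47599072e-04]
 [ 3.69767342e-04  2.59459915e-01 -9.65753807e-01 -9.22197906e-02]
 [ 0.00000000e+00  0.00000000e+00  0.00000000e+00  1.00000000e+00]] [[315.43017783   0.         260.19206498]
 [  0.         315.43017783 193.19821193]
 [  0.           0.           1.        ]]
```

View pics/w1.png

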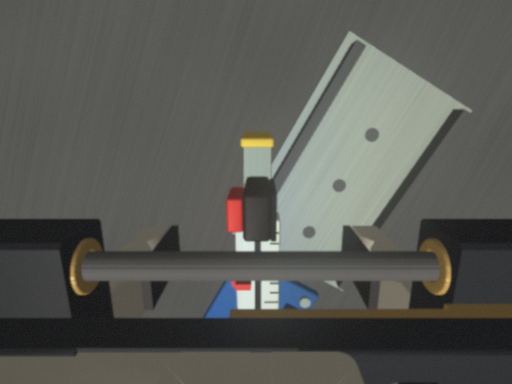

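Run:
```python
from h import *
from scipy.spatial.transform import Rotation as R
o,s=pickle.load(open("w1.pkl","rb"))
W=np.eye(4);W[:3,:3]=R.from_euler('xyz',o["orientation"],degrees=True).as_matrix();W[:3,3]=o["tool_pos"]
T=W@s["tool_from_camera"]
s["camera_from_world"]=np.linalg.inv(T)
c=s["frame"][120:330,200:330,::-1];cv2.imwrite("pics/w1c.png",cv2.resize(c,None,fx=3.5,fy=3.5,interpolation=cv2.INTER_CUBIC)[:600])
for b in(0,):
  g=[.5828,-.0008,.177]
a=np.radians(-68.7);u=np.array([np.cos(a),np.sin(a),0]);v=np.array([-np.sin(a),np.cos(a),0])
for dx in(-.018,.018):
  for dy in(-.014,.014): print(dx,dy,np.round((np.array(proj(s,np.array(g)+u*dx+v*dy))),1))
```

```text
-0.018 -0.014 [279.6 241.5]
-0.018 0.014 [240.1 241.8]
0.018 -0.014 [280.  192.5]
0.018 0.014 [238.8 192.7]
```

View pics/w1c.png

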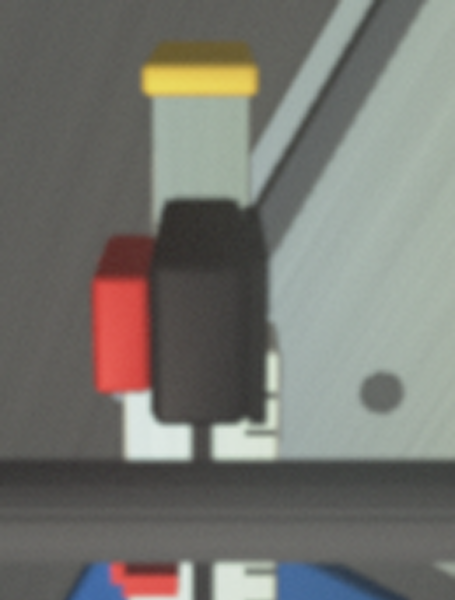

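>>> play_rows --pt "100 -0.004 -0.006 0.04 0" --pt "100 -0.004 -0.006 0.08 0" --pt "100 -0.004 -0.006 0.095 0" --pt "57 -0.004 -0.006 0.095 0" --pt "57 -0.004 -0.006 0.095 0" --pt "57 -0.004 -0.006 0.095 0" --pt "57 -0.004 -0.006 0.095 0"

```text
clock: 2.75
tool_pos: [0.589, 0.0019, 0.1988]
orientation: [-179.8, -0.0, -69.0]
force: [0.7, 0.1, -0.3]
opening: 0.0611
```

Run:
```python
from h import *
from plant import *
o=get_obs();print(o["tool_pos"],o["orientation"],o["force"])
for n in("wrist","top"):
  s=snapshot(n);cv2.imwrite(f"pics/{n}2.png",s["frame"][:,:,::-1])
for th in range(3,31,3):
  t=np.radians(th);print(th,round(.19*(np.cos(t)-1),4),round(.19*np.sin(t),4))
```

```text
[0.58901579 0.00186887 0.19876172] [-1.79845375e+02 -1.54251917e-02 -6.89828981e+01] [ 0.72456893  0.12777463 -0.25412121]
3 -0.0003 0.0099
6 -0.001 0.0199
9 -0.0023 0.0297
12 -0.0042 0.0395
15 -0.0065 0.0492
18 -0.0093 0.0587
21 -0.0126 0.0681
24 -0.0164 0.0773
27 -0.0207 0.0863
30 -0.0255 0.095
```

View pics/wrist2.png

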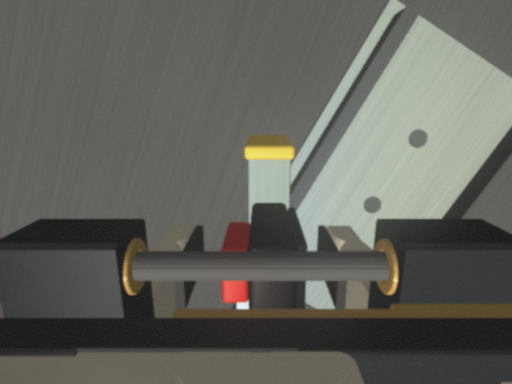

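The fingers straddle the button (236,270) and the block (275,265) with a clear gap on both sides. Next I swing the boom in along the arc.

>>> play_rows --pt "57 -0.0003 0.01 0 3" --pt "57 -0.001 0.02 0 6" --pt "57 -0.0023 0.03 0 9" --pt "57 -0.0042 0.0395 0 12" --pt "57 -0.0065 0.049 0 15" --pt "57 -0.0093 0.0587 0 18" --pt "57 -0.0126 0.068 0 21" --pt "57 -0.0164 0.0773 0 24" --pt "57 -0.0207 0.0863 0 27" --pt "57 -0.0207 0.0863 0 27"

```text
clock: 3.85
tool_pos: [0.4998, -0.0097, 0.1978]
orientation: [-180.0, 0.0, -96.0]
force: [0.5, -0.5, -0.3]
opening: 0.0502
```

Run:
```python
from h import *
from plant import *
o=get_obs();print(o["tool_pos"],o["orientation"],o["force"],o["opening"])
for n in("wrist","top"):
  s=snapshot(n);cv2.imwrite(f"pics/{n}3.png",s["frame"][:,:,::-1])
```

```text
[ 0.49975843 -0.00973196  0.19781836] [-1.79952222e+02  3.44908695e-02 -9.60079632e+01] [ 0.51064056 -0.54078036 -0.26877834] 0.05016637938802718
```

View pics/wrist3.png

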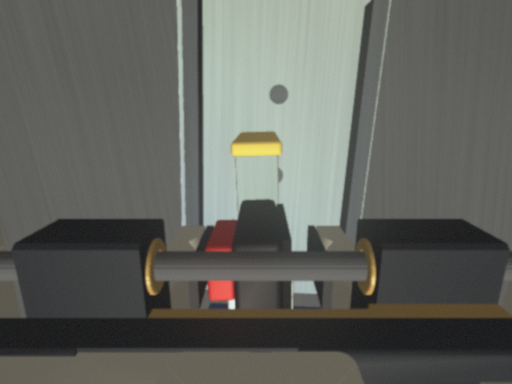

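View pics/top3.png

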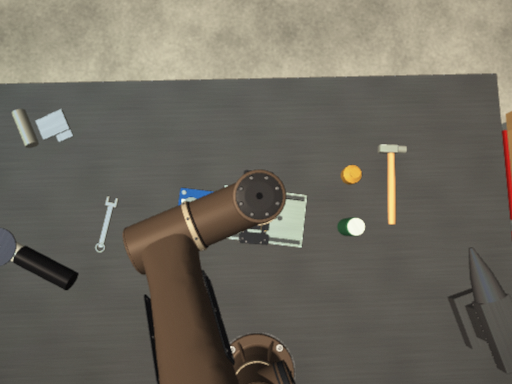

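>>> play_rows --pt "57 0 0.004 0 1.2" --pt "57 0 0.008 0 2.4" --pt "57 0 0.01 0 2.4" --pt "57 0 0.011 0 2.4" --pt "57 0 0.012 0 2.4" --pt "57 0 0.012 0 2.4"

```text
clock: 4.55
tool_pos: [0.4883, -0.0085, 0.1971]
orientation: [180.0, -0.0, -98.4]
force: [2.0, -0.2, 1.1]
opening: 0.0495
```

>>> play_rows --pt "57 0 0.001 0 0" --pt "57 0 0.002 0 0" --pt "57 0 0.002 0 0"

```text
clock: 4.85
tool_pos: [0.4863, -0.0082, 0.1971]
orientation: [180.0, -0.0, -98.4]
force: [2.1, -0.8, 0.8]
opening: 0.0499
```

Run:
```python
from h import *
from plant import *
o=get_obs();print(o["tool_pos"],o["orientation"],o["force"],o["opening"])
d={"o":o}
for n in("wrist","side"):
  s=snapshot(n);cv2.imwrite(f"pics/{n}4.png",s["frame"][:,:,::-1]);d[n]=s
pickle.dump(d,open("s4.pkl","wb"))
cv2.imwrite("pics/side4c.png",cv2.resize(d["side"]["frame"][130:240,170:330,::-1],None,fx=5,fy=5,interpolation=cv2.INTER_CUBIC))
```

```text
[ 0.48626882 -0.00823144  0.19707184] [ 1.79982463e+02 -4.17443007e-03 -9.83766049e+01] [ 2.08023299 -0.78324283  0.82114169] 0.04993422858735334
```

View pics/wrist4.png

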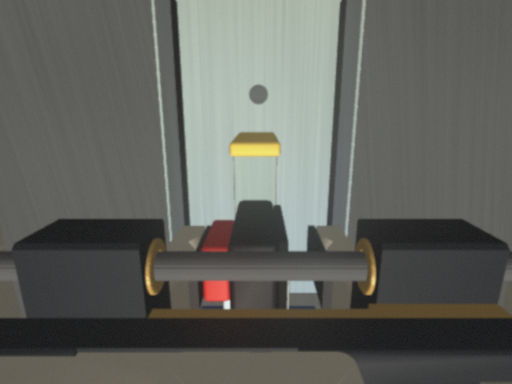

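View pics/side4c.png

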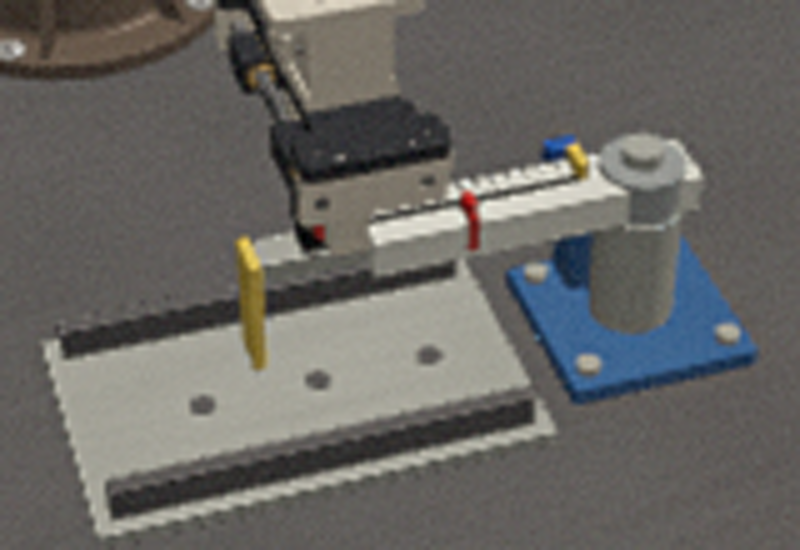

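>>> play_rows --pt "57 0 0.001 0 0" --pt "57 0 0.002 0 0" --pt "57 0 0.003 0 0" --pt "57 0 0.003 0 0"

```text
clock: 5.35
tool_pos: [0.4835, -0.0077, 0.1971]
orientation: [-180.0, 0.0, -98.4]
force: [3.0, -1.4, -1.6]
opening: 0.05
```

>>> play_rows --pt "57 0 0.001 0 0" --pt "57 0 0.002 0 0" --pt "57 0 0.002 0 0"

```text
clock: 5.65
tool_pos: [0.4816, -0.0074, 0.1972]
orientation: [-180.0, 0.0, -98.4]
force: [3.9, -1.4, -1.7]
opening: 0.0498
```

>>> play_rows --pt "57 0.003 -0.003 0 0" --pt "57 0.003 -0.006 0 0" --pt "45 0.003 -0.006 0 0" --pt "38 0.003 -0.006 0 0" --pt "33 0.003 -0.006 0 0" --pt "28 0.003 -0.006 0 0" --pt "20 0.003 -0.006 0 0" --pt "20 0.003 -0.006 0 0" --pt "20 0.003 -0.006 0 0" --pt "20 0.003 -0.006 0 0"

```text
clock: 6.65
tool_pos: [0.487, -0.0114, 0.1972]
orientation: [-180.0, -0.0, -98.4]
force: [2.9, -3.2, -2.3]
opening: 0.0262
```

Run:
```python
from h import *
from plant import *
o=get_obs();print(o["tool_pos"],o["orientation"],o["force"],o["opening"])
d={"o":o}
for n in("wrist","side"):
  s=snapshot(n);cv2.imwrite(f"pics/{n}5.png",s["frame"][:,:,::-1]);d[n]=s
pickle.dump(d,open("s5.pkl","wb"))
cv2.imwrite("pics/side5c.png",cv2.resize(d["side"]["frame"][130:240,170:330,::-1],None,fx=5,fy=5,interpolation=cv2.INTER_CUBIC))
```

```text
[ 0.48703874 -0.0113827   0.19717578] [-1.79995270e+02 -3.02442999e-03 -9.83815620e+01] [ 2.86695536 -3.20750194 -2.33250772] 0.026209652639894165
```

View pics/wrist5.png

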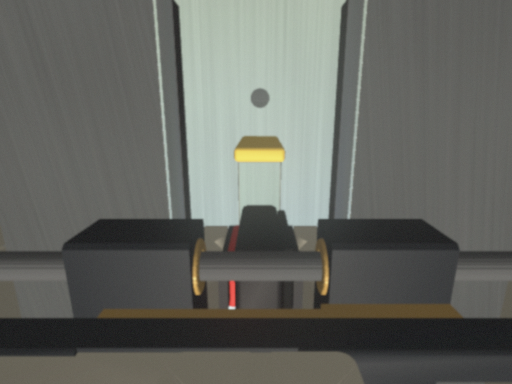

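View pics/side5c.png

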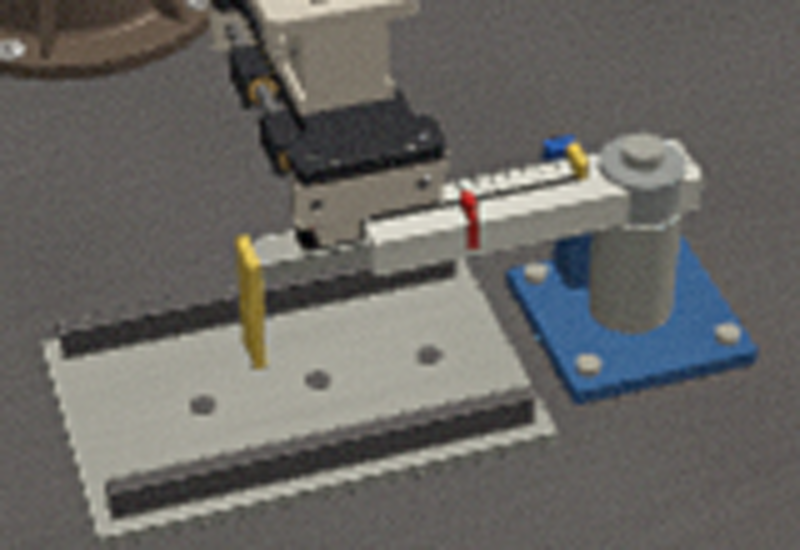

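>>> play_rows --pt "20 0.006 0 0 0" --pt "20 0.014 0 0 0" --pt "20 0.022 0 0 0" --pt "20 0.03 0 0 0" --pt "20 0.038 0 0 0" --pt "20 0.046 0 0 0" --pt "20 0.053 0 0 0" --pt "20 0.06 0 0 0" --pt "20 0.06 0 0 0" --pt "20 0.06 0 0 0"

```text
clock: 7.75
tool_pos: [0.4782, -0.0709, 0.1972]
orientation: [180.0, -0.0, -98.4]
force: [1.9, 2.3, -1.9]
opening: 0.0261
```

```bash
cat > m.py <<'E'
from h import *
from plant import *
import sys
k=sys.argv[1]
o=get_obs();print(o["tool_pos"],o["orientation"],o["force"],o["opening"])
d={"o":o}
for n in("wrist","side","top"):
  s=snapshot(n);cv2.imwrite(f"pics/{n}{k}.png",s["frame"][:,:,::-1]);d[n]=s
pickle.dump(d,open(f"s{k}.pkl","wb"))
cv2.imwrite(f"pics/side{k}c.png",cv2.resize(d["side"]["frame"][145:205,230:330,::-1],None,fx=8,fy=8,interpolation=cv2.INTER_CUBIC))
cv2.imwrite(f"pics/top{k}c.png",cv2.resize(d["top"]["frame"][170:245,170:270,::-1],None,fx=8,fy=8,interpolation=cv2.INTER_CUBIC))
E
python3 m.py 6
```

```text
[ 0.47819907 -0.07093536  0.19716353] [ 1.79991372e+02 -6.19049486e-03 -9.84044733e+01] [ 1.86271497  2.28202813 -1.8782552 ] 0.026110699615081803
```

View pics/side6c.png

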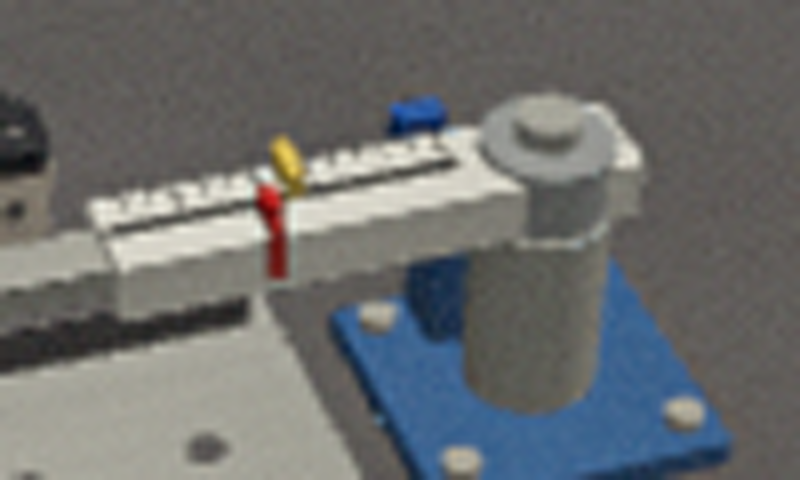

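View pics/top6c.png

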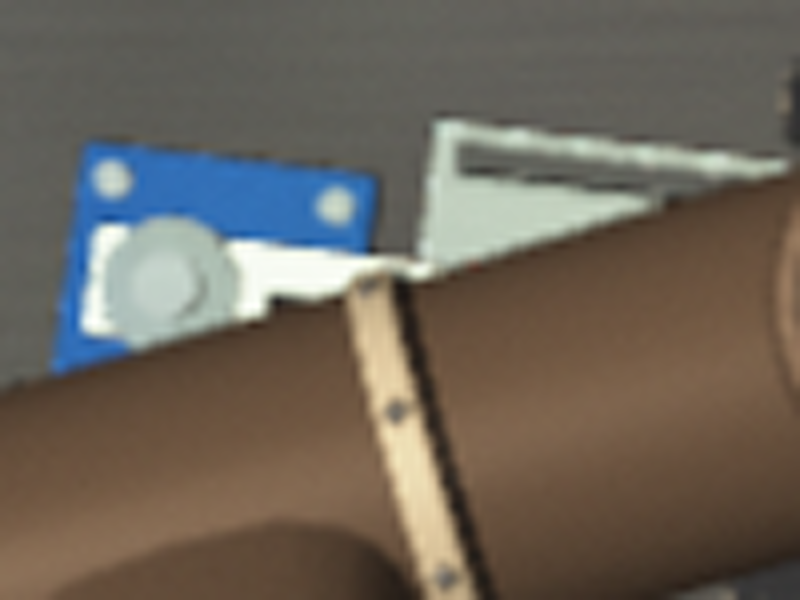

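View pics/wrist6.png

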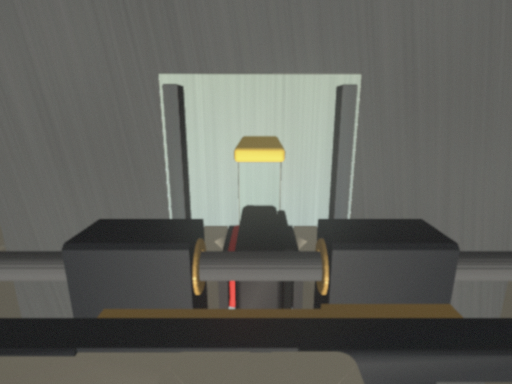

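Run:
```python
from h import *
d=pickle.load(open("s6.pkl","rb"));s=d["side"]
a=np.radians(-98.4);u=np.array([np.cos(a),np.sin(a)]);v=np.array([-u[1],u[0]])
piv=np.array([.5138,.1762])
q=lambda x,y,z,s=s: (lambda p:(round((p-piv)@u,4),round((p-piv)@v,4)))(ray(s,230+x/8-.44,145+y/8-.44,z)[:2])
print("ptr",[q(*p,.136) for p in((277,142),(286,160),(295,180))])
print("mark",[q(*p,.136) for p in((268,186),(270,195),(272,208))])
print("stud",q(548,112,.137))
# predicted pixel lines
for nm,x in(("x .098",.098),("x .110",.110)):
  for y in(-.01,0,.01,.02):
    P=np.append(piv+u*x+v*y,.136);c=proj(s,P);print(nm,y,[(c[0]-230+.44)*8,(c[1]-145+.44)*8])
H,S,V=[c.astype(int) for c in cv2.split(cv2.cvtColor(s["frame"],cv2.COLOR_RGB2HSV))]
sl=(slice(150,185),slice(255,275))
for y in range(160,182):
  print(y,' '.join('%3d/%3d/%3d'%(H[y,x],S[y,x],V[y,x]) for x in range(260,270)))
```

```text
ptr [(np.float64(0.0959), np.float64(-0.0126)), (np.float64(0.0964), np.float64(-0.0016)), (np.float64(0.0973), np.float64(0.0104))]
mark [(np.float64(0.1075), np.float64(0.0108)), (np.float64(0.1085), np.float64(0.0159)), (np.float64(0.1103), np.float64(0.0231))]
stud (np.float64(-0.0026), np.float64(0.002))
x .098 -0.01 [np.float64(273.94801991550275), np.float64(147.25237017516636)]
x .098 0 [np.float64(283.27720732163334), np.float64(163.3522753888865)]
x .098 0.01 [np.float64(292.718722464886), np.float64(179.64603091794473)]
x .098 0.02 [np.float64(302.2746063495465), np.float64(196.1371590386266)]
x .110 -0.01 [np.float64(242.12565126127495), np.float64(153.55450690320257)]
x .110 0 [np.float64(251.2862079759448), np.float64(169.73062237918114)]
x .110 0.01 [np.float64(260.5573267430077), np.float64(186.1019732084774)]
x .110 0.02 [np.float64(269.9410213346732), np.float64(202.67211539896496)]
160   6/ 15/ 87  30/ 13/ 96  19/ 22/ 94   0/ 13/ 96  10/ 16/ 95  30/ 14/ 94   6/ 14/ 92  15/ 11/ 90  13/ 19/ 94  12/ 14/ 91
161  20/  8/ 92  13/ 18/ 97  18/ 15/ 87 150/ 12/ 88   8/ 22/ 9
[... 1841 characters left out ...]
/ 87/105   2/220/103   2/139/110  38/ 16/127  30/ 18/128  27/ 18/127  21/ 19/131
177  23/ 24/127  30/ 18/131  30/ 18/128   2/ 81/107   1/204/105   3/151/108  40/ 17/133  30/ 19/132  25/ 26/128  24/ 19/131
178  27/ 22/130  25/ 24/130  34/ 16/128   6/104/108   1/210/108   3/147/109  40/ 18/130  27/ 18/126  23/ 18/126  23/ 18/126
179  27/ 18/130  30/ 22/127  25/ 24/127   7/ 75/112   1/157/109   1/120/113  30/ 16/125  30/ 14/128  27/ 20/129  23/ 26/127
180  30/ 18/126  25/ 22/129  19/ 21/134  27/ 20/126  36/ 19/132  33/ 20/130  36/ 19/136  30/ 24/119  15/ 22/114  23/ 12/ 87
181  27/ 20/126  30/ 23/133  30/ 14/142  30/ 14/112  30/ 17/ 89   0/  6/ 85  18/ 13/ 96  10/  8/ 98  30/ 13/ 96 176/ 18/ 99
```

Run:
```python
from h import *
s=pickle.load(open("s6.pkl","rb"))["side"];s5=pickle.load(open("s5.pkl","rb"))["side"]
a=np.radians(-98.4);u=np.array([np.cos(a),np.sin(a)]);v=np.array([-u[1],u[0]]);piv=np.array([.5138,.1762])
def tops(s,nm):
  hsv=cv2.cvtColor(s["frame"],cv2.COLOR_RGB2HSV).astype(int);H,S,V=[hsv[...,i] for i in range(3)]
  roi=np.zeros(H.shape,bool);roi[145:185,255:300]=1
  for n,m in(("ptr",roi&(H>18)&(H<30)&(S>95)&(V>165)),("ptrall",roi&(H>18)&(H<30)&(S>95)),("mark",roi&((H<9)|(H>170))&(S>110)&(V>145))):
    y,x=np.nonzero(m);w=1
    p=ray(s,x.mean(),y.mean(),.136)[:2]-piv;print(nm,n,len(x),x.mean(),y.mean(),(p@u).round(4),(p@v).round(4))
tops(s5,"5");tops(s,"6")
```

```text
5 ptr 9 285.3333333333333 160.44444444444446 0.0352 -0.0021
5 ptrall 19 285.10526315789474 161.73684210526315 0.0381 0.0035
5 mark 8 263.125 169.375 0.1097 0.0176
6 ptr 11 265.6363636363636 164.1818181818182 0.0949 -0.0029
6 ptrall 22 265.59090909090907 165.13636363636363 0.0966 0.0012
6 mark 8 263.125 169.375 0.1097 0.0176
```

>>> play_rows --pt "20 0.004 0 0 0" --pt "20 0.008 0 0 0" --pt "20 0.013 0 0 0" --pt "20 0.013 0 0 0" --pt "20 0.013 0 0 0" --pt "20 0.013 0 0 0"

```text
clock: 8.5
tool_pos: [0.4763, -0.0836, 0.1972]
orientation: [180.0, -0.0, -98.4]
force: [1.3, 2.0, -2.3]
opening: 0.0264
```

```bash
python3 m.py 7
python3 - <<'E'
from h import *
s=pickle.load(open("s7.pkl","rb"))["side"]
cv2.imwrite("pics/s7z.png",cv2.resize(s["frame"][155:185,245:285,::-1],None,fx=18,fy=18,interpolation=cv2.INTER_CUBIC))
a=np.radians(-98.4);u=np.array([np.cos(a),np.sin(a)]);v=np.array([-u[1],u[0]]);piv=np.array([.5138,.1762])
hsv=cv2.cvtColor(s["frame"],cv2.COLOR_RGB2HSV).astype(int);H,S,V=[hsv[...,i] for i in range(3)]
roi=np.zeros(H.shape,bool);roi[145:185,255:300]=1
for n,m in(("ptr",roi&(H>18)&(H<30)&(S>95)&(V>165)),("ptrall",roi&(H>18)&(H<30)&(S>95)),("mark",roi&((H<9)|(H>170))&(S>110)&(V>145))):
    y,x=np.nonzero(m);p=ray(s,x.mean(),y.mean(),.136)[:2]-piv;print(n,len(x),x.mean(),y.mean(),(p@u).round(4),(p@v).round(4))
for y in range(160,176):
  print(y,' '.join('%3d/%3d/%3d'%(H[y,x],S[y,x],V[y,x]) for x in range(256,268)))
E
```

```text
[ 0.47632077 -0.08361564  0.19715732] [ 1.79992799e+02 -4.92084552e-03 -9.83818871e+01] [ 1.31544776  2.00748926 -2.3123311 ] 0.026423606727953446
ptr 12 261.25 164.91666666666666 0.1079 -0.0036
ptrall 18 260.8888888888889 165.44444444444446 0.1097 -0.0015
mark 7 263.0 169.0 0.1095 0.0159
160  17/ 24/ 97  15/ 16/ 94  11/ 22/ 93   4/ 18/102  12/ 14/ 93  11/ 21/ 97  23/ 11/ 90   8/ 11/ 95   8/ 11/ 93  13/ 19/ 96  23/ 11/ 96  24/ 14/ 90
161   0/ 11/ 95  10/ 24/ 96 165/ 16/ 93   0/ 14/ 93  30/  3/ 95   5/ 16/ 96   8/ 11/ 92   4/ 19/ 94   6/ 14/ 93  12/ 14/ 90  13/ 20/ 91  19/ 21/ 97
162   6/ 13/ 97  15/ 16/ 94  30/  8/ 92 173/ 12/ 87  21/ 37/ 97  13/ 32/ 97   0/  3/ 88  30/  3/ 84  10/ 16/ 95  13/ 23/ 99 175/ 17/ 91 173/ 11/ 93
163  10/ 16/ 95   0/ 11/ 96  40/  8/ 91  16/ 52/113  23/136/175  23/131/173  20/ 47/109  30/  3/ 87  13/ 19/ 94   6/ 14/ 92  10/  9/ 87  18/ 14/ 92
164  15/ 16/ 94   0/ 11/ 92  20/  9/ 86  21/108/132  23/152/225  24/152/222  22/133/175  15/ 22/ 92 150/  6/ 81  30/ 14/ 94  20/ 16/ 97  18/ 12/103
165  15/ 11/ 93  12/ 14/ 92 165/  6/ 88  19/ 98/107  23/167/182  24/14
[... 857 characters left out ...]
  27/ 18/138  24/ 17/151  40/ 13/178   6/ 87/100   0/224/ 91   1/179/124   8/ 62/156  38/ 14/220  24/ 19/220
172  28/ 19/185  24/ 16/219  28/ 16/218  24/ 18/217  26/ 16/220  33/ 14/220  14/ 38/167   2/158/103   0/200/144   7/ 77/173  38/ 14/223  30/ 14/218
173  26/ 18/218  25/ 15/216  26/ 16/217  28/ 16/217  24/ 16/219  28/ 14/222  41/ 13/220   6/ 79/123   0/214/144   6/ 90/150  40/ 14/223  30/ 13/217
174  26/ 17/215  24/ 17/214  24/ 17/215  24/ 17/214  26/ 18/215  30/ 13/217  35/ 15/220  10/ 44/163   0/175/112   4/118/110  42/ 15/165  22/ 20/141
175  24/ 18/216  24/ 19/215  24/ 16/218  24/ 17/213  24/ 20/196  30/ 15/167  30/ 22/139   5/ 83/107   1/204/104   2/148/105  38/ 16/128  33/ 18/125
```

View pics/s7z.png

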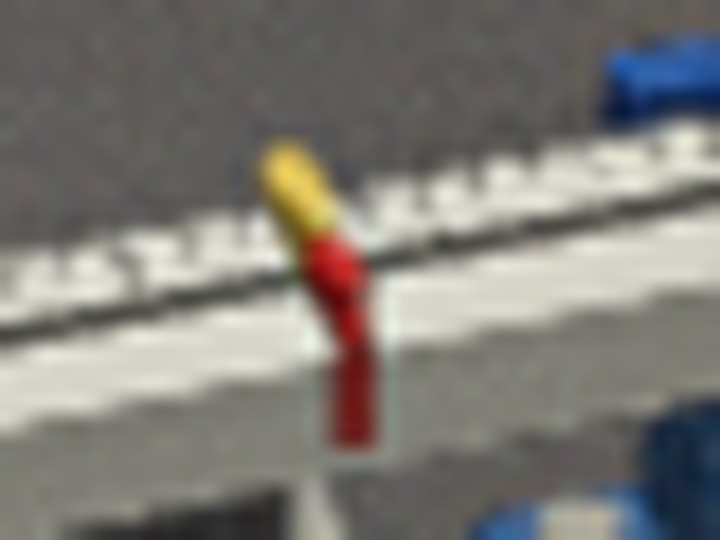

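The pointer at (261,165) and the rider top at (263,169) now lie on one line across the boom, about 1.5 mm apart along the scale. I let it settle and recheck before handing in.

>>> play_rows --pt "20 0.001 0 0 0" --pt "20 0.001 0 0 0" --pt "20 0.001 0 0 0" --pt "20 0.001 0 0 0" --pt "20 0.001 0 0 0"

```text
clock: 9.15
tool_pos: [0.4762, -0.0845, 0.1971]
orientation: [180.0, 0.0, -98.4]
force: [0.6, 2.7, -1.3]
opening: 0.0264
```

```bash
python3 m.py 8
python3 - <<'E'
from h import *
s=pickle.load(open("s8.pkl","rb"))["side"]
cv2.imwrite("pics/s8z.png",cv2.resize(s["frame"][130:220,200:330,::-1],None,fx=6,fy=6,interpolation=cv2.INTER_CUBIC))
a=np.radians(-98.4);u=np.array([np.cos(a),np.sin(a)]);v=np.array([-u[1],u[0]]);piv=np.array([.5138,.1762])
hsv=cv2.cvtColor(s["frame"],cv2.COLOR_RGB2HSV).astype(int);H,S,V=[hsv[...,i] for i in range(3)]
roi=np.zeros(H.shape,bool);roi[145:185,255:300]=1
for n,m in(("ptr",roi&(H>18)&(H<30)&(S>95)&(V>165)),("mark",roi&((H<9)|(H>170))&(S>110)&(V>145))):
    y,x=np.nonzero(m);p=ray(s,x.mean(),y.mean(),.136)[:2]-piv;print(n,len(x),x.mean(),y.mean(),(p@u).round(4),(p@v).round(4))
E
```

```text
[ 0.47620577 -0.0845024   0.19713272] [ 1.79991867e+02  5.74532394e-04 -9.83727465e+01] [ 0.64539856  2.72942619 -1.28428952] 0.026409589261894018
ptr 10 261.0 165.2 0.109 -0.0025
mark 8 263.125 169.375 0.1097 0.0176
```

View pics/s8z.png

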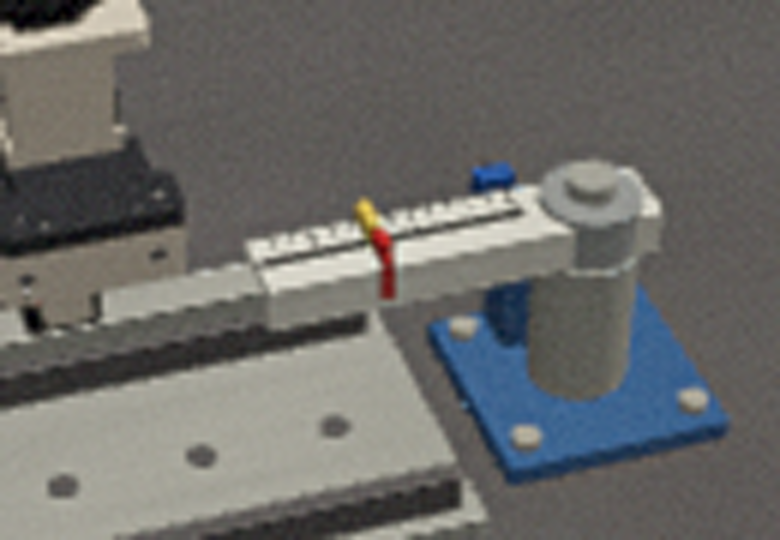

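The pointer at (367,213) in the crop is in line with the rider at (381,240), with 0.7 mm measured between them. The grip is still held and steady, so I hand in.

```bash
python3 -c "
from plant import *
print(close_job())"
```

```text
the job is handed in; nothing more can be done
None
```

I swung the boom in to its end stop, squeezed the lock button, drew the slide out about 74 mm to the red rider, and handed in at about 9.3 s with the grip still held. The hand-in gave no verdict.

- **Boom:** I took it to be on its stop because the push force rose as the button spring compressed, and because it lies along the middle of the plate in the pictures. I did not measure its angle directly at the end.
- **Pointer:** the last side view put it 0.7 mm from the rider along the scale. The first top view had put the rider at about 72 mm, so the two views differ by about 2 mm. Either way it is inside the 5 mm allowed.
- **Grip:** the fingers stood steady at a 26 mm opening, a little under the 28 mm expected for a squeezed grip. The outside force on the tool was about 3 N, which matches the spring.
- **Other things on the bench:** the fingers never went near them. I did not measure their positions again at the end.

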